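Sorted row of tins clamped on the bench shelf

TASK

The tallest tin already stands loosely on the little bench shelf, a little way from the dark fixed end plate. Stand the other two metal tins upright beside it in one straight row along the middle of the board: middle one next to the tallest, shortest next to the jaw. Then slowly slide the jaw shut until you feel the whole row pressed square against the end plate - a gentle squeeze, about 12 N more than it takes to slide the tins, held for about half a second, never enough to dent them (over 60 N) - and let go, leaving the row closed without gaps. Never tip a tin over, and leave the mallet, jar and wooden block alone.

Things in the scene. Friction and masses are not known exactly. Their poses are not given: they have to be found in the camera images.
- shelf: Low plywood bench shelf, fixed; board 110 (x) by 460 (y) mm, top face 60 mm above the table. Origin: centre of its underside, on the table. The row stands on the line x = 0. At -y an upright dark steel end plate (90 wide, 80 high) is fixed across it; the face towards the row stands at y = -165 to -125 mm, different each time and not reported: find it by touch. The jaw is at +y.
- jaw (a joint): Sliding jaw on the shelf, like a caliper's: upright bright steel plate 90 wide (x), 12 thick, 80 mm high, with a wooden grip behind it (+y). Value = shelf y in m of the jaw's face towards the row: -0.14 to 0.17, starts about 0.155, smaller is more closed. About 2 N of friction, no spring, stays where it is left. The three tins together measure 192 mm.
- jaw_grip (a point): Centre of the top face of the jaw's dark wooden grip (20 mm in x, 34 in y, top 100 mm above the shelf board), 31 mm behind (+y of) the jaw's face. Pinch it from above across x. It stands on a carriage 50 mm long. Pushed along the board, the three tins together drag with about 3 to 9 N (masses and friction unknown).
- tin_tall: Tallest oblong metal tin: 56 deep (x), 76 wide (y), 126 mm high to its flat top, with a black screw cap (26 mm across, 9 mm high) off-centre towards -y on the top. About 0.2 to 0.5 kg. Origin: centre of its underside; z up. Starts on the shelf, 10 to 70 mm from the end plate, a little askew; it need not be lifted: the jaw pushes the whole row along and square.
- tin_mid: Middle oblong metal tin: 56 deep (x), 64 wide (y), 112 mm high to its flat top, same cap, at the -y end. Starts on the table. Grasp from above across its depth (x): its wide sides (y) meet the neighbours. About 0.2 to 0.4 kg. Origin: centre of its underside; z up.
- tin_short: Shortest oblong metal tin: 56 deep (x), 52 wide (y), 98 mm high to its flat top, same cap, at the -y end. Starts on the table. About 0.15 to 0.3 kg. Origin: centre of its underside; z up.
- mallet: Bystander: wooden mallet, about 240 mm long, lying beyond the work. Leave alone.
- wax_jar: Bystander: round jar, 68 mm across, 75 mm high. Origin: centre of its underside. Leave alone.
- press_block: Bystander: wooden pressing block 70 x 120 x 35 mm, lying beyond the shelf. Origin: centre of its underside. Leave alone.
Mind the look-alikes: they are no part of the job. What is shaped like the tin_mid but purple is not meant.

How it is judged:
By the outcome, as a careful person would: the job done as asked, in the order asked, and still so for the second after the job is handed in, with the robot touching nothing.
It also fails if it takes over 72 s, if anything falls off the work surface, if the arm or the gripper's body presses on something with over 40 N, if the wrist force passes 120 N, or if a joint passes its speed limit or range.

ROBOT

A 6-joint arm with a two-finger parallel gripper is mounted at the origin on the work surface. World frame = base frame: x ahead of the robot, y to its left, z up, the work surface at z = 0. Lengths are in m, angles in rad, forces in N, time in s.
With the tool pointing down it reaches from about 0.275 to 0.85 m from the base axis. Payload 19 kg.
Tool frame: the origin (TCP) lies on the centre line of the jaws, within the pads' length; the fingertips stand 14 mm ahead of it and the grasp point (between the pads) lies 5 mm behind it (ctrl.finger_overhang is the distance from the TCP to the fingertips, in m); z points along the fingers, y is the line along which they close (so a half turn about z gives the same grasp; the last joint's range is limited). The gripper opens to 85 mm and grips with 20 to 120 N. Pads are 22 mm wide; open, the fingers measure 114 mm over their backs; the gripper's body (76 mm by 85 mm) begins 54 mm behind the grasp point. The pads swing forward as they close: fully open they stand 13 mm farther back than shut.
Start: joints at [-1.315, 0.15, 1.437, -0, 1.554, -0.134], TCP at [0.218, -0.532, 0.245] pointing down, gripper open.
Joint ranges: [-2.8, 2.8], [-0.68, 2.1], [0.12, 2.68], [-1.39, 4.53], [0.16, 2.79], [-2.81, 2.81]. Speed limits (rad/s): [1.89, 1.89, 2.22, 3.01, 3.01, 3.01].

INTERFACE

Orientations are given as a unit quaternion [x, y, z, w].
In Python, from cell import ctrl gives the robot as it stands. Calls block until the motion is done:
- ctrl.movep(position, orientation): joint-space move of the TCP to a pose.
- ctrl.move_linear(position, attitude=None, speed=0.15, stop_force=None): straight line of the TCP; attitude=None keeps the orientation; speed is the mean speed in m/s. With stop_force (N) it stops when the force on the tool has changed by that much, and returns True; else False.
- ctrl.set_joints(angles): joint-space move.
- ctrl.gripper_to(opening, newtons=None): finger opening in m; newtons is the grip in N (None keeps the last); returns when the fingers have stopped.
- ctrl.sleep(seconds).
- ctrl.solve_ik(position, orientation): joint angles nearest the present ones, or None.
- ctrl.read_camera(name): name is "scene" or "top"; returns (picture, depth): 480x640x3 uint8, red, green, blue; 480x640 float32, m along the optical axis (not along the pixel's ray), 0 where there is no reading.
- ctrl.calibration(name): a dict with "fx", "fy", "cx", "cy" (pixels), "R" (3x3) and "t" (3): a world point X has camera coordinates R X + t. Camera axes: x right, y down, z forward; pixel columns grow to the right and rows downward; lengths in m; the calibration is good to about 2 mm. A picture is of the moment at which its call begins. calibration takes no time and is no camera call.
A pose or a line that the arm cannot do raises ctrl.IKError and nothing moves.
- ctrl.finish_job(): hands the job in; it is judged then, once.
Readings, each from a call of its own:
- ctrl.current_t(): time.
- ctrl.current_joint_pos(): joint angles.
- ctrl.current_joint_velocities(): joint speeds.
- ctrl.current_effort(): joint torques, N m.
- ctrl.current_eef_pos(): TCP position.
- ctrl.current_orientation(): TCP orientation.
- ctrl.current_ft_force(): force on the tool from outside, world axes, zero at the start.
- ctrl.current_moment(): the same for the moment, N m.
- ctrl.current_opening(): finger opening in m.
- ctrl.current_grasp_force(): force on a finger pad.
Only numpy, scipy, OpenCV 4.12 (cv2) and the standard library are available. Lean on these libraries where they do the work, as an engineer would, in place of code of your own. Each camera call takes 0.05 s, during which the arm holds its last target. There are 200 camera calls.

## Working session

There is one attempt and no reset: what is moved stays moved. The work goes in short steps, each a Python script; the robot and the scene stay as the last script left them, time stands still between calls to the robot, and variables do not carry over. Pictures are saved under pics/ and viewed, at most 10 in all, crops included, and the job is handed in when it is done.

```bash
mkdir -p pics; ls
python3 - <<'E'
from cell import ctrl
import cv2,numpy as np
for n in("scene","top"):
    p,d=ctrl.read_camera(n);cv2.imwrite(f"pics/{n}0.png",p[:,:,::-1]);np.save(f"{n}.npy",d)
    c=ctrl.calibration(n);print(n,{k:np.round(v,3).tolist() for k,v in c.items()})
print(ctrl.current_orientation(),ctrl.current_t())
E
```

```text
pics
scene {'fx': 466.686, 'fy': 466.686, 'cx': 325.183, 'cy': 241.05, 'R': [[-0.684, 0.73, -0.012], [0.503, 0.458, -0.733], [-0.529, -0.507, -0.68]], 't': [0.355, -0.233, 1.271]}
top {'fx': 444.752, 'fy': 444.752, 'cx': 323.939, 'cy': 244.86, 'R': [[0.02, -1.0, 0.007], [-0.986, -0.021, -0.166], [0.166, -0.004, -0.986]], 't': [0.028, 0.596, 0.964]}
[ 9.81067776e-01  1.93663972e-01 -4.76929548e-05 -5.30884479e-04] 0.1
```

View pics/top0.png

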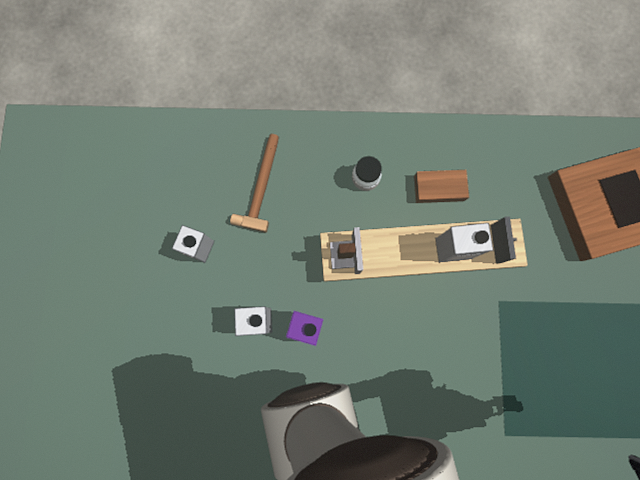

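View pics/scene0.png

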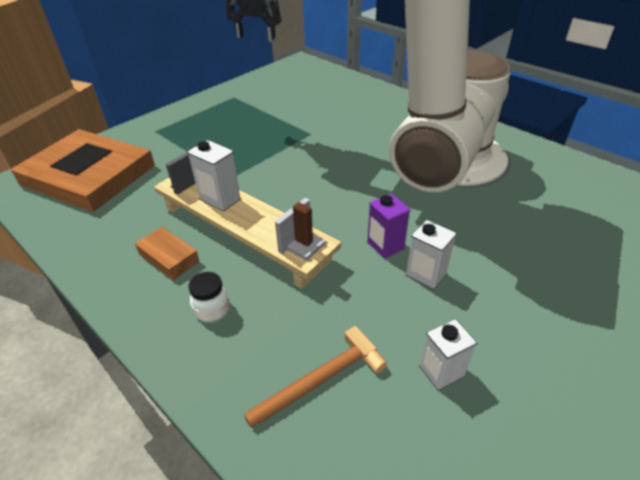

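The top view shows the shelf from (322,257) to (525,245), with the jaw at (350,250) and the tall tin at (470,240) near the end plate (503,240). Candidates for the loose tins are white (251,321), white (189,242) and purple (305,328). The purple one is the look-alike, so I'll measure the two white ones by depth and confirm them in a crop.

```bash
cat > h.py <<'E'
from cell import ctrl
import cv2,numpy as np
def cloud(n,d):
    c=ctrl.calibration(n);v,u=np.mgrid[:480,:640]
    X=np.stack([(u-c["cx"])/c["fx"]*d,(v-c["cy"])/c["fy"]*d,d],-1)
    return (X-np.array(c["t"]))@np.array(c["R"])   # R^T(X-t)
def rect(P,box,z0,z1):
    """min-area rectangle of the points with z0<z<z1 in pixel box (u0,v0,u1,v1)"""
    u0,v0,u1,v1=box;Q=P[v0:v1,u0:u1].reshape(-1,3);Q=Q[(Q[:,2]>z0)&(Q[:,2]<z1)]
    r=cv2.minAreaRect(Q[:,:2].astype(np.float32))
    return np.round(r[0],4),np.round(r[1],4),round(r[2],1),len(Q),np.round(np.median(Q[:,2]),4)
E
python3 - <<'E'
from h import *
d=np.load("top.npy");P=cloud("top",d)
B=dict(A=(225,295,275,345),B=(165,218,215,265),purple=(280,305,330,350),tall=(430,212,492,265))
for k,b in B.items():
    u0,v0,u1,v1=b;z=P[v0:v1,u0:u1,2]
    h=np.histogram(z,np.arange(.08,.215,.004));zt=h[1][np.argmax(h[0])]+.002
    cap=P[v0:v1,u0:u1].reshape(-1,3);cap=cap[cap[:,2]>zt+.005]
    print(k,round(zt,3),rect(P,b,zt-.005,zt+.005),"cap",np.round(cap.mean(0),3))
print("board",rect(P,(310,210,540,290),.05,.068))
print("grip",rect(P,(325,225,375,275),.152,.17))
print("jaw",rect(P,(325,225,375,275),.13,.148))
print("plate",rect(P,(488,210,525,265),.13,.148))
for v in(240,245,250,255):print([round(x,3) for x in P[v,352:366,2]])
img=cv2.imread("pics/top0.png")
cv2.imwrite("pics/c1.png",cv2.resize(img[200:360,150:350],(800,600),interpolation=2))
E
```

```text
A 0.114 (array([0.4229, 0.1921]), array([0.0569, 0.0654]), 4.8, 716, np.float64(0.1124)) cap [0.424 0.171 0.187]
B 0.098 (array([0.5914, 0.3383]), array([0.0544, 0.0569]), 70.9, 519, np.float64(0.098)) cap [0.571 0.3   0.214]
purple 0.114 (array([0.4107, 0.0792]), array([0.0646, 0.0568]), 75.0, 720, np.float64(0.1123)) cap [0.409 0.066 0.186]
tall 0.186 (array([ 0.5932, -0.2496]), array([0.0573, 0.0777]), 7.3, 954, np.float64(0.1862)) cap [ 0.577 -0.233  0.289]
board (array([ 0.5903, -0.1825]), array([0.1107, 0.4605]), 5.4, 6306, np.float64(0.0604))
grip (array([ 0.5723, -0.0039]), array([0.0199, 0.0329]), 2.1, 167, np.float64(0.1598))
jaw (array([ 0.5735, -0.0114]), array([0.0896, 0.0478]), 5.4, 287, np.float64(0.1403))
plate (array([ 0.6057, -0.3452]), array([0.0904, 0.0145]), 4.7, 327, np.float64(0.1396))
[np.float64(0.087), np.float64(0.114), np.float64(0.138), np.float64(0.139), np.float64(0.143), np.float64(0.143), np.float64(0.139), np.float64(0.14), np.float64(0.061), np.float64(0.059), np.float64(0.061), np.float64(0.061), np.float64(0.064), np.float64(0.062)]
[np.float64(0.161), np.float64(0.16), np.float64(0.159), np.float64(0.141), np.float64(0.139), np.float64(0.14), np.float64(0.14), np.float64(0.139), np.float64(0.141), np.float64(0.057), np.float64(0.062), np.float64(0.063), np.float64(0.06), np.float64(0.062)]
[np.float64(0.162), np.float64(0.16), np.float64(0.16), np.float64(0.136), np.float64(0.143), np.float64(0.141), np.float64(0.139), np.float64(0.14), np.float64(0.141), np.float64(0.06), np.float64(0.059), np.float64(0.06), np.float64(0.061), np.float64(0.061)]
[np.float64(0.108), np.float64(0.079), np.float64(0.107), np.float64(0.128), np.float64(0.141), np.float64(0.142), np.float64(0.14), np.float64(0.141), np.float64(0.14), np.float64(0.139), np.float64(0.061), np.float64(0.057), np.float64(0.059), np.float64(0.06)]
```

View pics/c1.png

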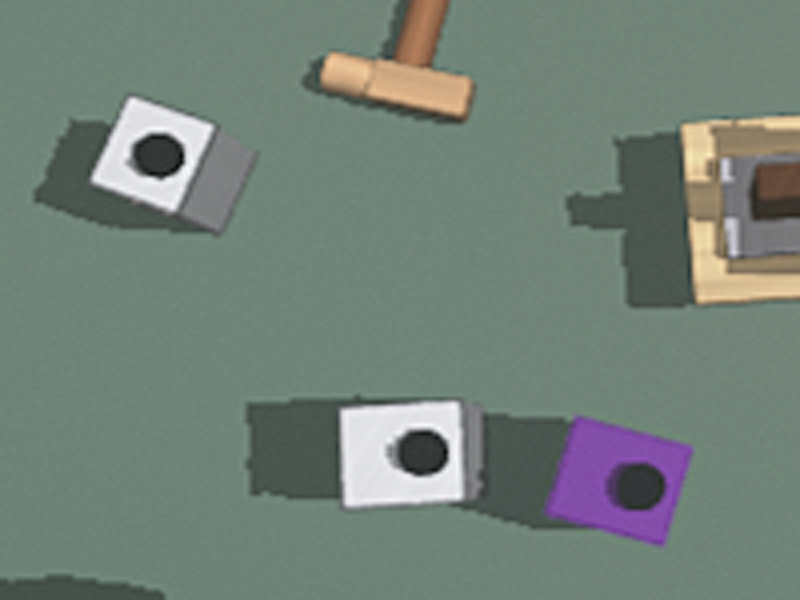

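The crop shows the white tin at full-image (251,321) with a 112 mm top and a 57x65 mm footprint, so that is tin_mid. The white one at (189,242) has a 98 mm top and a 54x57 mm footprint, so that is tin_short. The purple one at (305,328) has tin_mid's shape but is the decoy. The board, jaw and plate sizes all match the given ones, and the shelf yaw is about 5.4°. I'll move tin_mid first.

```bash
cat >> h.py <<'E'
from scipy.spatial.transform import Rotation as R
YAW=np.deg2rad(5.4);C=np.array([.5903,-.1825])
def W(x,y): return C+R.from_euler("z",YAW).as_matrix()[:2,:2]@[x,y]      # shelf -> world
def S(p): return R.from_euler("z",YAW).as_matrix()[:2,:2].T@(np.array(p)[:2]-C)
def down(a):   # tool down, closing line at angle a from world x
    y=np.array([np.cos(a),np.sin(a),0]);z=np.array([0,0,-1.])
    return R.from_matrix(np.c_[np.cross(y,z),y,z]).as_quat()
def pick(xy,a,z):
    q=down(a);ctrl.movep([*xy,z+.10],q);ctrl.move_linear([*xy,z],speed=.12)
    ctrl.gripper_to(.04,40);print("open",ctrl.current_opening(),"grasp",ctrl.current_grasp_force())
    ctrl.move_linear([*xy,.30],speed=.2)
def place(ys,z):   # z: TCP height above the tin's underside
    q=down(YAW);xy=W(0,ys);ctrl.movep([*xy,.30],q);ctrl.move_linear([*xy,z+.07],speed=.15)
    hit=ctrl.move_linear([*xy,z+.055],speed=.02,stop_force=4)
    p=ctrl.current_eef_pos();print("hit",hit,"bottom z",p[2]-z,"shelf",S(p),ctrl.current_ft_force())
    ctrl.gripper_to(.085);ctrl.move_linear([*xy,z+.16],speed=.2)
E
python3 - <<'E'
from h import *
P=cloud("top",np.load("top.npy"))
for n,b,z in(("A",(235,305,270,337),.112),("B",(175,227,205,258),.098)):
    Q=P[b[1]:b[3],b[0]:b[2]].reshape(-1,3);Q=Q[(Q[:,2]>z+.005)&(Q[:,2]<z+.013)];print(n,"cap",Q.mean(0).round(4),len(Q))
pick([.4229,.1921],np.deg2rad(4.8),.089)
place(.013,.089)
print(ctrl.current_t())
E
```

```text
A cap [0.4241 0.1806 0.1211] 134
B cap [0.5892 0.3322 0.1069] 116
open 0.05570694359245682 grasp 42.627636194229126
hit True bottom z 0.06051303770596675 shelf [-4.38931772e-05  1.29124759e-02] [-0.58478291 -0.72785161  4.1619161 ]
9.4833
```

tin_mid gripped at 55.7 mm and touched down at the board height of 60.5 mm. The short tin's cap offset confirms its yaw, so tin_short is next, followed by a look.

Run:
```python
from h import *
ctrl.movep([*W(0,.013),.30],down(YAW))
a=np.deg2rad(-19.1)
ctrl.movep([.5914,.3383,.26],down(a))
pick([.5914,.3383],a,.078)
place(.081,.078)
g=W(0,.1795);ctrl.movep([*W(0,.19),.30],down(YAW))
q=ctrl.current_joint_pos();print(ctrl.current_t())
p,d=ctrl.read_camera("top");Pc=cloud("top",d);cv2.imwrite("pics/t1.png",p[:,:,::-1])
p,d=ctrl.read_camera("scene");cv2.imwrite("pics/s1.png",p[:,:,::-1])
for n,z in(("tall",.186),("mid",.172),("short",.158)):
    try:
        r=rect(Pc,(330,210,500,285),z-.004,z+.004);print(n,r,S(r[0]))
    except Exception as e:print(n,e)
```

```text
open 0.05554927808535057 grasp 43.55085074901581
hit True bottom z 0.06066857326371837 shelf [4.08876058e-05 8.08529168e-02] [-1.44139129 -1.86937062  5.88460742]
19.6333
tall (array([ 0.5909, -0.2323]), array([0.0575, 0.113 ]), 6.9, 967, np.float64(0.1863)) [-0.00408926 -0.04963545]
mid (array([ 0.59  , -0.1901]), array([0.0578, 0.1889]), 0.7, 265, np.float64(0.1719)) [-0.00101389 -0.00753804]
short (array([ 0.5821, -0.1398]), array([0.0565, 0.2928]), 1.5, 362, np.float64(0.1581)) [-0.00414518  0.04328218]
```

View pics/s1.png

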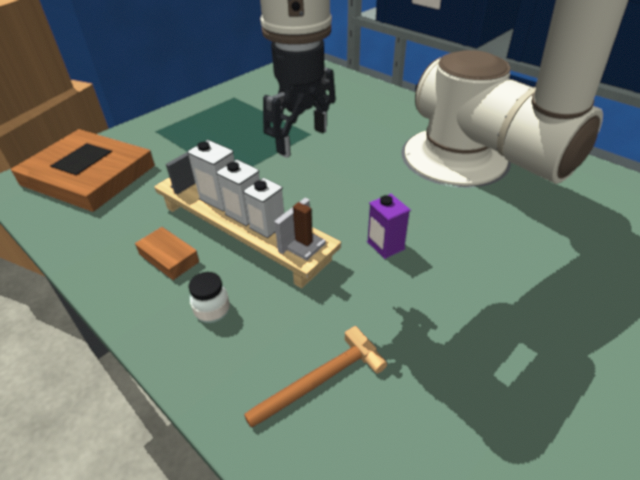

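View pics/t1.png

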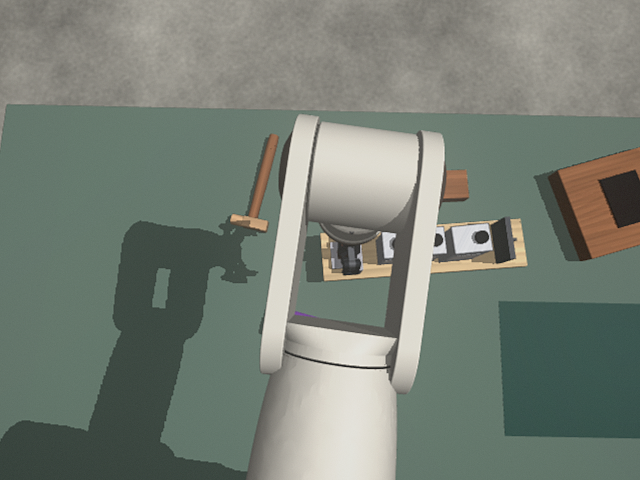

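Both pictures show all three tins upright in one row in the right order: tall at (210,165), mid (237,190) and short (263,208) in the scene view, with the bystanders untouched. Next I'll pinch the jaw grip and slide it most of the way, reading the force as it goes.

```bash
cat >> h.py <<'E'
def Fy(): return float(np.dot(ctrl.current_ft_force()[:2],[-np.sin(YAW),np.cos(YAW)]))
def slide(y,v,stop=None):   # TCP to shelf y, keeping x and z
    p=ctrl.current_eef_pos();x=S(p)[0];h=ctrl.move_linear([*W(x,y),p[2]],speed=v,stop_force=stop);return h,Fy()
E
python3 - <<'E'
from h import *
g=W(-.001,.1795);ctrl.gripper_to(.05);ctrl.movep([*g,.20],down(YAW))
print(ctrl.move_linear([*g,.142],speed=.08,stop_force=8),ctrl.current_ft_force())
ctrl.gripper_to(.01,60);print("open",ctrl.current_opening(),ctrl.current_ft_force(),Fy())
for y in(.15,.125,.115,.105,.095,.085):
    print(y,slide(y,.03,25),S(ctrl.current_eef_pos()))
print(ctrl.current_ft_force(),ctrl.current_opening(),ctrl.current_t())
E
```

```text
False [0.02419749 0.01491515 0.07232454]
open 0.018907623953847076 [3.73949683 0.19038932 4.28442055] -0.16237337500189294
0.15 (False, -1.855909676043727) [-0.00052869  0.14980166]
0.125 (False, 0.9568276965159861) [-0.0005527   0.12450592]
0.115 (False, 0.8793565869976322) [-0.00054589  0.11463643]
0.105 (False, 0.7777439122952772) [-0.00056105  0.10472276]
0.095 (False, 1.6962597401167059) [-0.00053846  0.09485875]
0.085 (False, 2.1992076233267253) [-0.00054741  0.08486165]
[2.93893952 2.48682287 5.00681632] 0.019443975735170888 25.9583
```

Run:
```python
from h import *
y=S(ctrl.current_eef_pos())[1]
for s in(3,5,7,9,12):
    f0=Fy();y0=S(ctrl.current_eef_pos())[1];h,f=slide(y0-.003,.012,s)
    print(s,"f0",round(f0,2),h,"f",round(f,2),"moved",round((y0-S(ctrl.current_eef_pos())[1])*1e3,2))
    if not h:break
print(S(ctrl.current_eef_pos()),ctrl.current_t(),ctrl.current_opening())
```

```text
3 f0 2.2 True f -1.62 moved 0.6
5 f0 -1.62 True f -0.02 moved 0.35
7 f0 -0.02 True f -0.75 moved 0.43
9 f0 -0.75 False f 4.5 moved 2.71
[-0.00055885  0.08077983] 27.0083 0.019171499360826093
```

Sliding drag comes out at about 7.5 N in total. Now I'll close to contact, build up to roughly 12 N more in small steps, and hold.

Run:
```python
from h import *
f0=Fy();h,f=slide(.045,.015,14-f0)
y=S(ctrl.current_eef_pos())[1];print("contact",h,f,"tcp y",y,ctrl.current_t())
if h:
    cmd=y;ok=0
    for i in range(40):
        if f<19: cmd-=.0002; slide(cmd,.01,25)
        else: ok=1
        ctrl.sleep(.06);f=Fy();print(round(cmd*1e3,2),round(f,2),end=" | ")
        if ok or f>=19: break
    for i in range(7): ctrl.sleep(.1);print("hold",round(Fy(),2),end=" ")
print(ctrl.current_ft_force(),S(ctrl.current_eef_pos()),ctrl.current_opening(),ctrl.current_t())
```

```text
contact True 2.664690540950321 tcp y 0.06561110236546115 28.225
65.41 3.94 | 65.21 6.18 | 65.01 6.8 | 64.81 8.48 | 64.61 10.63 | 64.41 11.66 | 64.21 14.38 | 64.01 15.83 | 63.81 17.7 | 63.61 19.29 | hold 19.39 hold 19.87 hold 18.42 hold 18.94 hold 18.41 hold 19.39 hold 19.28 [-0.98094217 19.26885119  8.28725423] [-0.00056232  0.06552621] 0.019054235831973354 32.0083
```

The row is pressed at about 19.2 N, steady for 0.7 s. The plate face comes out at y ≈ -0.157, which agrees with the camera estimate. I'll let go, back off and look.

Run:
```python
from h import *
ctrl.gripper_to(.05);p=ctrl.current_eef_pos();ctrl.move_linear([p[0],p[1],.30],speed=.12)
ctrl.set_joints([-1.315,0.15,1.437,0,1.554,-0.134]);ctrl.sleep(.3)
p,d=ctrl.read_camera("top");Pc=cloud("top",d)
cv2.imwrite("pics/t2.png",cv2.resize(p[200:300,310:540,::-1],(800,348),interpolation=2))
G=R.from_euler("z",YAW).as_matrix()
Q=Pc.reshape(-1,3);q=(Q[:,:2]-C)@G[:2,:2]
for n,z in(("tall",.186),("mid",.172),("short",.158),("jaw/plate",.140)):
    m=(abs(Q[:,2]-z)<.004)&(abs(q[:,0])<.05)&(abs(q[:,1])<.2)
    y=np.sort(q[m,1]);print(n,"y 3-97%",np.percentile(y,[3,97]).round(3),"x",np.percentile(q[m,0],[3,97]).round(3))
print(ctrl.current_t())
```

```text
tall y 3-97% [-0.156 -0.066] x [-0.032  0.022]
mid y 3-97% [-0.082  0.001] x [-0.029  0.027]
short y 3-97% [-0.048  0.078] x [-0.028  0.027]
jaw/plate y 3-97% [-0.168  0.057] x [-0.043  0.043]
36.2083
```

View pics/t2.png

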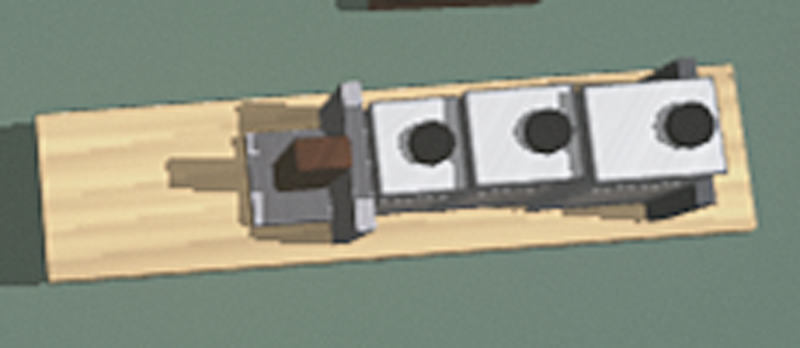

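The crop shows the three tins upright and square between the jaw at (350,160) and the end plate at (685,140), in the order short, mid, tall. The dark strips between the tops are only the height steps. The tall tin sits about 4 mm off the centre line, as it started. Handing in.

```bash
python3 -c "
from cell import ctrl
print(ctrl.finish_job())"
```

```text
the job is handed in; nothing more can be done
None
```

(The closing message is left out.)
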